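Step the microscope filter wheel four clicks

TASK

Step the microscope's filter wheel clockwise (seen from above) by exactly four clicks from where it stands, pushing its upright orange post round with a fingertip, never pinching it. Stop for about a second at each click, so that the camera can take its picture, and do not run past the fourth. Then take the hand away; everything else on the bench stays where it is, and nothing is picked up.

Things in the scene. Friction and masses are not known exactly. Their poses are not given: they have to be found in the camera images.
- filter_wheel (a joint): turn of the wheel in rad, growing clockwise from above. Spring click stops every 0.5236 rad (30 deg) from 0 to 4.712, end stops 0.12 beyond. Starts at rest in a stop from 0 to 1.571. Let go short of half-way, it springs back. Leaving a stop takes 5 to 8 N on the post, most at the start, falling to nothing 15 deg on, where the wheel jumps by itself into the next stop and stays.
- wheel_centre (a point): centre of the filter wheel's top face, on its upright axis, 72 mm above the bench: a black disc, 100 mm diameter, 10 mm thick, lying flat on the white filter unit, with a ring of small coloured windows within 30 mm of the axis and a silver hub 4 mm high. It only turns.
- post (a point): centre (half-way up) of the orange finger post which stands on the wheel, its axis 42 mm from the wheel's axis and turning with it: 16 mm radially, 10 mm tangentially, 22 mm tall, from the wheel's top face (72 mm above the bench) to 94 mm. Its flat faces look along the wheel's rim.
- filter_unit: white housing under the wheel, fixed to the bench: 130 mm (its x) by 220 mm (its y) by 60 mm high, with the wheel's axis at its x = 0, y = +40 mm and an aluminium light port on its -y end; origin at the centre of its underside.
- spare_filter: loose aluminium filter ring, 44 mm outside, 8 mm high, lying on the housing's top at the other end from the wheel, 115 mm from the wheel's axis; origin under its centre.
- objective_case: loose black round case, 38 mm diameter, 60 mm tall, beside the housing; origin under its centre.
- tweezers: loose steel tweezers, 125 mm long, 8 mm high, lying in front of the housing; origin near its middle, on the bench.
- sample_jar: loose amber jar with a blue cap, 40 mm diameter, 50 mm tall, beyond the housing's light port; origin under its centre.
- wafer_box: loose round clear box with a blue lid disc, 120 mm diameter, 33 mm high, at the left of the bench; origin under its centre.
- cleaner_bottle: loose white bottle with a red cap, 48 mm diameter, 130 mm tall, at the left rear; origin under its centre.
- slide_box: loose green box with white lid, 34 by 85 mm, 33 mm high, behind the housing; origin under its centre.

How it is judged:
By the outcome, as a careful person would: the job done as asked, in the order asked, and still so for the second after the job is handed in, with the robot touching nothing.
It also fails if it takes over 58 s, if anything falls off the work surface, if the arm or the gripper's body presses on something with over 40 N, if the wrist force passes 120 N, or if a joint passes its speed limit or range.

ROBOT

A 6-joint arm with a two-finger parallel gripper is mounted at the origin on the work surface. World frame = base frame: x ahead of the robot, y to its left, z up, the work surface at z = 0. Lengths are in mm, angles in degrees, forces in N, time in s.
With the tool pointing down it reaches from about 325 to 925 mm from the base axis. Payload 3.1 kg.
Tool frame: the origin (TCP) lies at the very end of the fingers, on their centre line; the grasp point (between the pads) lies grasp_offset behind it (grasp_offset is the distance from the TCP to the grasp point, in mm); z points along the fingers, y is the line along which they close (so a half turn about z gives the same grasp; the last joint's range is limited). The gripper opens to 85 mm and grips with 20 to 120 N. Pads are 22 mm wide; open, the fingers measure 114 mm over their backs; the gripper's body (76 mm by 85 mm) begins 54 mm behind the grasp point. The pads swing forward as they close: fully open they stand 13 mm farther back than shut.
Start: joints at [-76.616, 12.427, 92.441, -0, 75.132, -6.429], TCP at [211.865, -588.007, 231.3] pointing down, gripper open.
Joint ranges: [-157.48, 157.48], [-44.54, 120.13], [17.64, 146.25], [-64.5, 244.5], [7.68, 150.69], [-147.95, 147.95]. Speed limits (degrees/s): [159.86, 159.86, 180, 180, 180, 180].

INTERFACE

Orientations are given as [roll, pitch, yaw] about the fixed x, y, z axes, in that order (R = Rz(yaw) Ry(pitch) Rx(roll)).
In Python, from station import * gives the robot as it stands. Calls block until the motion is done:
- goto(position, orientation): joint-space move of the TCP to a pose.
- move_l(position, attitude=None, speed=150): straight line of the TCP; attitude=None keeps the orientation; speed is the mean speed in mm/s.
- move_j(angles): joint-space move.
- grip(opening, squeeze=None): finger opening in mm; squeeze is the grip in N (None keeps the last); returns when the fingers have stopped.
- wait(seconds).
- solve_ik(position, orientation): joint angles nearest the present ones, or None.
- get_obs(): the state.
- get_image(name): name is "scene" or "top" or "wrist"; returns the picture (420x560x3 uint8, red, green, blue); there is no depth.
- get_calibration(name): a dict with "fx", "fy", "cx", "cy" (pixels), "R" (3x3) and "t" (3): a world point X has camera coordinates R X + t; the wrist camera has in their place "mount" (4x4, takes a point from camera to tool coordinates, whose origin is the TCP and whose axes are the flange's). Camera axes: x right, y down, z forward; pixel columns grow to the right and rows downward; lengths in mm; the calibration is good to about 2 mm. A picture is of the moment at which its call begins: read the wrist's pose just before it. get_calibration takes no time and is no camera call.
A pose or a line that the arm cannot do raises Unreachable and nothing moves.
- sign_off(): hands the job in; it is judged then, once.
Trained networks look in the newest picture that a camera, given by its name, has taken for a name from the list of things; names that differ only in an ending like _2 or _b are one class to them, and where a whole thing is asked for, a point or a joint stands for the part that bears it (a point fixed in the world has none). Each returns a list of dicts, best first, with "score" (0 to 1); they miss things now and then, are a little off and sometimes report something else, mostly with a low value. They report only what shows in the picture. A call takes as long as a camera call.
- spot_in(name, camera): "extent" ([centre column, centre row, width, height] in pixels, round what is visible of it).
- regions_of(name, camera): "region" (420x560 bool, what is visible of it) and "extent" ([centre column, centre row, width, height] in pixels, round what is visible of it).
The state is a dict: "t": time; "joint_pos": joint angles; "qvel": joint speeds; "effort": joint torques, N m; "tcp_pos": TCP position; "ee_rot": TCP orientation; "wrist_force": force on the tool from outside, world axes, zero at the start; "moment": the same for the moment, N m; "grip_width": finger opening in mm; "grip_force": force on a finger pad.
Only numpy, scipy, OpenCV 4.12 (cv2) and the standard library are available. Lean on these libraries where they do the work, as an engineer would, in place of code of your own. Each camera call takes 0.05 s, during which the arm holds its last target. There are 200 camera calls.

## Working session

There is one attempt and no reset: what is moved stays moved. The work goes in short steps, each a Python script; the robot and the scene stay as the last script left them, time stands still between calls to the robot, and variables do not carry over. Pictures are saved under pics/ and viewed, at most 10 in all, crops included, and the job is handed in when it is done.

```bash
mkdir -p pics; ls; cat > h.py <<'E'
from station import *
import numpy as np, cv2
def save(img,n): cv2.imwrite('pics/'+n+'.png',cv2.cvtColor(img,cv2.COLOR_RGB2BGR))
def onplane(uv,cam,z):
    c=get_calibration(cam);R=np.array(c['R']);t=np.array(c['t'])
    d=R.T@np.array([(uv[0]-c['cx'])/c['fx'],(uv[1]-c['cy'])/c['fy'],1]);o=-R.T@t
    return o+d*(z-o[2])/d[2]
E
python3 - <<'E'
from h import *
for cam in('top','scene'):
    im=get_image(cam);save(im,cam)
    c=get_calibration(cam);print(cam,-np.array(c['R']).T@np.array(c['t']))
    for n,z in(('post',83),('filter_wheel',72),('filter_unit',60),('objective_case',60),('sample_jar',50),('spare_filter',68),('slide_box',33),('cleaner_bottle',130),('tweezers',4),('wafer_box',33)):
        for r in spot_in(n,cam)[:2]:
            print(n,round(r['score'],2),np.round(r['extent']),np.round(onplane(r['extent'][:2],cam,z)))
print(get_obs())
E
```

```text
pics
top [ 531.02072138  108.52300841 1224.46543199]
post 0.94 [316. 226.  40.  38.] [575.  -7.  83.]
filter_wheel 0.9 [313. 226.  42.  35.] [575.  -1.  72.]
objective_case 0.57 [272. 249.  11.   7.] [514. 112.  60.]
sample_jar 0.51 [384. 191.  16.  19.] [ 671. -204.   50.]
spare_filter 0.7 [353. 214.  13.  17.] [ 607. -112.   68.]
spare_filter 0.38 [298. 186.  35.  20.] [686.  36.  68.]
slide_box 0.68 [298. 186.  34.  21.] [690.  34.  33.]
slide_box 0.34 [369. 251.   5.   2.] [ 503. -159.   33.]
cleaner_bottle 0.88 [164. 184.  24.  19.] [686. 388. 130.]
cleaner_bottle 0.26 [172. 270.  41.  43.] [466. 365. 130.]
wafer_box 0.75 [172. 269.  45.  40.] [465. 389.  33.]
scene [1040.24099369 -303.38047461 1094.09499408]
post 0.77 [237. 245.  43.  39.] [592.  -4.  83.]
filter_wheel 0.64 [235. 244.  42.  41.] [582.  -3.  72.]
filter_unit 0.7 [225. 265. 104. 106.] [601. -50.  60.]
filter_unit 0.56 [237. 245.  45.  40.] [582.   3.  60.]
objective_case 0.62 [257. 205.  17.  31.] [534. 107.  60.]
sample_jar 0.85 [194. 343.  18.  24.] [ 688. -209.   50.]
spare_filter 0.68 [208. 285.  23.  21.] [ 
[... 337 characters left out ...]
 [ 684. -203.   33.]
{'t': 1.1, 'joint_pos': array([-7.66158544e+01,  1.24291979e+01,  9.24400753e+01,  1.85991394e-04,
        7.51313651e+01, -6.42795409e+00]), 'qvel': array([ 0.02892075, -0.01853641, -0.01947578, -0.05405186, -0.06071613,
        0.01578891]), 'effort': array([ 7.88362522e-04, -3.96897912e+01, -3.04259884e+01, -1.69788641e-04,
        6.95035214e-04,  1.28289290e-05]), 'tcp_pos': array([ 211.86853013, -588.01612887,  231.2898994 ]), 'ee_rot': array([-1.79999386e+02, -2.50084844e-04,  1.98120520e+01]), 'wrist_force': array([ 0.69149266, -0.02541236,  0.21369248]), 'moment': array([-0.05055283, -0.00997651, -0.030923  ]), 'grip_force': 0.0, 'grip_width': 85.29286454917609}
```

```bash
python3 - <<'E'
from h import *
rows=[]
for cam,(u,v) in(('top',(315,226)),('scene',(236,250))):
    im=get_image(cam)
    hsv=cv2.cvtColor(im,cv2.COLOR_RGB2HSV)
    m=cv2.inRange(hsv,(5,130,110),(20,255,255));mm=np.zeros_like(m);mm[v-40:v+40,u-40:u+40]=m[v-40:v+40,u-40:u+40]
    n,l,s,c=cv2.connectedComponentsWithStats(mm)
    for i in range(1,n):
        if s[i,4]>5: print(cam,'orange',s[i],c[i],onplane(c[i],cam,83))
    dark=((im.max(2)<70)*255).astype(np.uint8);d2=np.zeros_like(dark);d2[v-35:v+35,u-35:u+35]=dark[v-35:v+35,u-35:u+35]
    n,l,s,c=cv2.connectedComponentsWithStats(d2);i=1+np.argmax(s[1:,4])
    cn=max(cv2.findContours((l==i).astype(np.uint8),0,2)[0],key=cv2.contourArea)
    e=cv2.fitEllipse(cv2.convexHull(cn));print(cam,'dark',s[i],e,onplane(e[0],cam,72))
    cr=cv2.resize(im[v-60:v+60,u-80:u+80],None,fx=4.5,fy=4.5,interpolation=cv2.INTER_CUBIC)[:, :720]
    rows.append(cv2.resize(cr,(400,300)))
    if cam=='scene': save(cv2.resize(im[130:400,140:450],(800,600)*1 if 0 else (689,600)),'scenebig')
    else: save(cv2.resize(im[150:300,240:420],(720,600)),'topbig')
E
```

```text
top orange [305 219   3   3   7] [306.         220.28571429] [590.18366987  18.94873917  83.        ]
top orange [327 229   5   4  15] [328.8        230.73333333] [561.05507885 -41.84270004  83.        ]
top orange [318 230   3   3   8] [318.875 231.125] [560.45477352 -15.0725006   83.        ]
top dark [295 206  38  38 884] ((313.49554443359375, 224.34706115722656), (37.59281539916992, 37.9969367980957), 143.38160705566406) [579.37848005  -2.06208597  72.        ]
scene orange [224 238   5   9  35] [225.8        241.82857143] [569.2461418  -17.44361266  83.        ]
scene orange [244 238   5   5  21] [246. 240.] [596.91155168  18.30874037  83.        ]
scene orange [214 240   7   7  36] [216.91666667 243.08333333] [557.98554777 -33.85273913  83.        ]
scene dark [214 225  45  41 898] ((235.9883575439453, 245.0474395751953), (40.0682487487793, 44.98588562011719), 76.16526794433594) [586.16212372  -3.05932236  72.        ]
```

View pics/topbig.png

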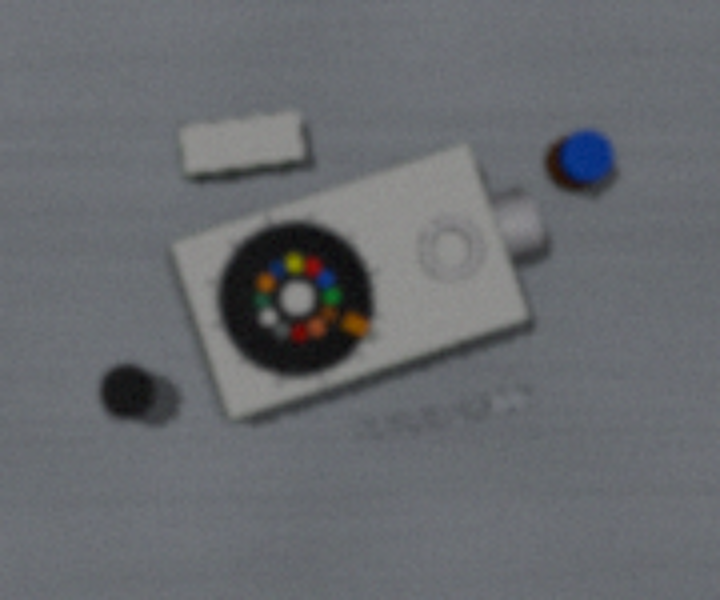

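View pics/scenebig.png

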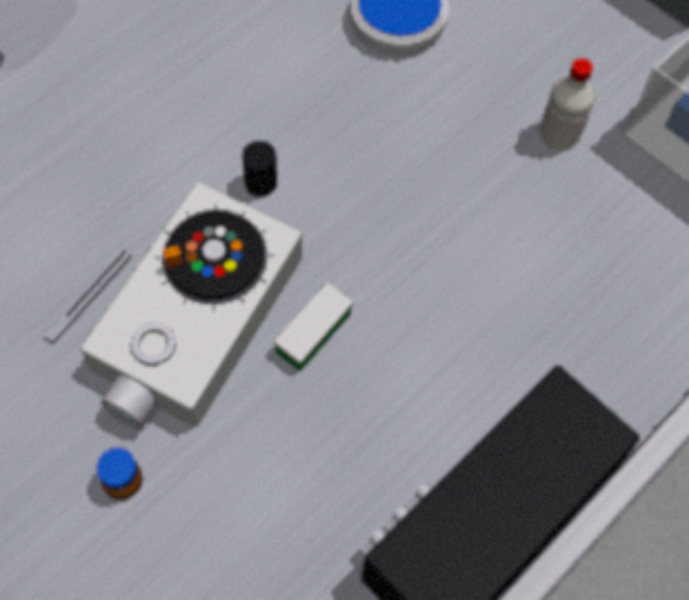

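```bash
cat >> h.py <<'E'
from scipy.spatial.transform import Rotation as Ro
def wcam(p=None,r=None):
    o=get_obs();p=o['tcp_pos'] if p is None else p;r=o['ee_rot'] if r is None else r
    M=np.array(get_calibration('wrist')['mount']);T=np.eye(4);T[:3,:3]=Ro.from_euler('xyz',r,degrees=True).as_matrix();T[:3,3]=p
    return T@M
def wpix(X,T):
    c=get_calibration('wrist');x=T[:3,:3].T@(np.array(X)-T[:3,3]);return np.array([c['fx']*x[0]/x[2]+c['cx'],c['fy']*x[1]/x[2]+c['cy']])
def wplane(uv,T,z):
    c=get_calibration('wrist');d=T[:3,:3]@np.array([(uv[0]-c['cx'])/c['fx'],(uv[1]-c['cy'])/c['fy'],1]);o=T[:3,3];return o+d*(z-o[2])/d[2]
E
python3 - <<'E'
from h import *
c=get_calibration('wrist');M=np.array(c['mount']);print(np.round(M,3),c['fx'],get_obs()['t'])
# put the wheel on the optical axis: camera at 330 mm height over wheel
yaw=150;R=Ro.from_euler('xyz',[180,0,yaw],degrees=True).as_matrix()
z=230;T=wcam([0,0,z],[180,0,yaw]);hit=wplane((c['cx'],c['cy']),T,75)
p=[582-hit[0],-3-hit[1],z];print(p)
goto(p,[180,0,yaw]);grip(0);wait(.3)
o=get_obs();T=wcam();im=get_image('wrist');save(im,'wrist1');print(o['t'],o['joint_pos'],o['tcp_pos'],o['grip_width'],wpix([582,-3,72],T))
for n,zz in(('filter_wheel',72),('post',83)):
    for r in spot_in(n,'wrist')[:2]:print(n,r['score'],r['extent'],wplane(r['extent'][:2],T,zz))
np.save('T1.npy',T)
E
```

```text
[[ 0.0000e+00 -9.6200e-01 -2.7400e-01  7.0044e+01]
 [ 1.0000e+00 -0.0000e+00  1.0000e-03  1.1740e+00]
 [-1.0000e-03 -2.7400e-01  9.6200e-01 -1.4147e+02]
 [ 0.0000e+00  0.0000e+00  0.0000e+00  1.0000e+00]] 305.488190557483 1.2
[np.float64(568.7039329117042), np.float64(3.002033417629825), 230]
4.7167 [-6.76522092e+00  5.67790205e+00  1.00257886e+02 -7.75764645e-04
  7.40640743e+01 -6.67683633e+01] [568.69271278   3.02440597 230.00768334] -0.23247786132947282 [284.67181431 207.72737567]
filter_wheel 0.79 [286.2, 203.4, 105.0, 93.0] [578.82835192   0.60930776  72.        ]
post 0.64 [283.7, 203.2, 108.0, 88.7] [ 5.74865653e+02 -7.06558300e-02  8.30000000e+01]
```

View pics/wrist1.png

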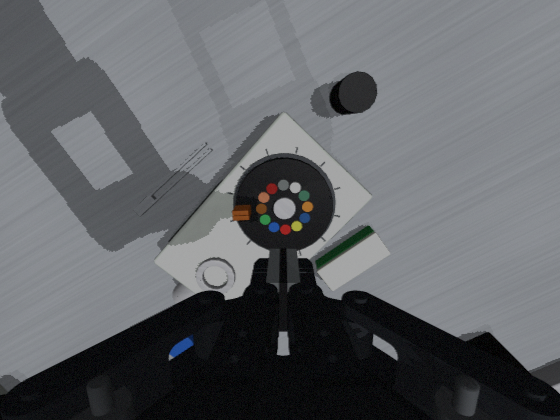

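The wrist view shows the wheel with its hub at about (284,208) and the orange post at its left rim at about (241,212). The closed fingertip shows below the wheel at (284,255).

```bash
python3 - <<'E'
from h import *
T=np.load('T1.npy');im=cv2.cvtColor(cv2.imread('pics/wrist1.png'),cv2.COLOR_BGR2RGB)
sub=im[190:228,262:308].astype(int);m=(sub.min(2)>120)&(np.ptp(sub,axis=2)<40)
n,l,s,c=cv2.connectedComponentsWithStats(m.astype(np.uint8));i=1+np.argmin([abs(x[0]-22)+abs(x[1]-18) for x in c[1:]])
hub=c[i]+[262,190];C=wplane(hub,T,76);print('hub',hub,s[i],C)
hsv=cv2.cvtColor(im,cv2.COLOR_RGB2HSV);m=cv2.inRange(hsv,(4,140,90),(20,255,255));m[:,:225]=0;m[:,252:]=0;m[:190]=0;m[235:]=0
ys,xs=np.nonzero(m);print('orange',xs.min(),xs.max(),ys.min(),ys.max(),xs.mean(),ys.mean())
# fit post angle by silhouette overlap
best=[]
for th in np.arange(-150,-80,1.):
  a=np.radians(th);u=np.array([np.cos(a),np.sin(a),0]);t=np.array([-u[1],u[0],0])
  P=[C*[1,1,0]+[0,0,z]+u*(42+dr)+t*dt for z in(72,94) for dr in(-8,8) for dt in(-5,5)]
  k=np.zeros_like(m);cv2.fillConvexPoly(k,cv2.convexHull(np.array([np.round(wpix(p,T)) for p in P],np.int32)),255)
  best.append((((k>0)&(m>0)).sum()/((k>0)|(m>0)).sum(),th))
print(sorted(best)[-6:])
ticks=cv2.resize(im[140:260,220:380],(800,600),interpolation=cv2.INTER_CUBIC);save(ticks,'w1z')
E
```

```text
hub [283.8908046  208.12356322] [ 12   8  21  21 348] [580.98975249  -3.35219789  76.        ]
orange 233 248 210 220 240.30935251798562 214.9928057553957
[(np.float64(0.4233128834355828), np.float64(-112.0)), (np.float64(0.42378048780487804), np.float64(-117.0)), (np.float64(0.42378048780487804), np.float64(-116.0)), (np.float64(0.42507645259938837), np.float64(-118.0)), (np.float64(0.42507645259938837), np.float64(-113.0)), (np.float64(0.43034055727554177), np.float64(-114.0))]
```

View pics/w1z.png

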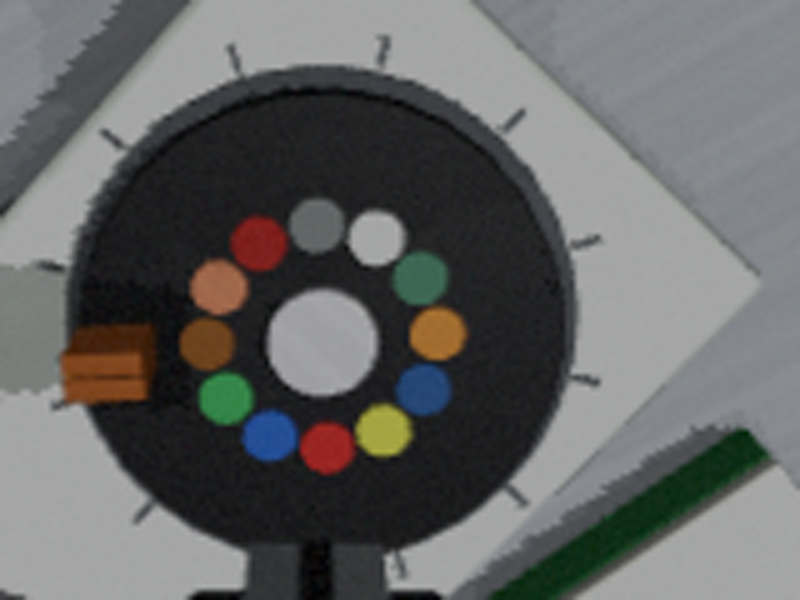

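```bash
python3 - <<'E'
from h import *
T=np.load('T1.npy');C=np.array([581,-3.35,76])
P=wplane((240.5,215.1),T,94);d=(P-C)[:2];print(P,np.hypot(*d),np.degrees(np.arctan2(d[1],d[0])))
# tick angles on housing top z=60
for q in[(235,60),(383,50),(514,120),(585,242),(585,380),(515,495),(112,138),(48,266),(145,512)]:
  X=wplane((220+q[0]/5,140+q[1]/5),T,60)-C;print(round(np.degrees(np.arctan2(X[1],X[0])),1),round(np.hypot(*X[:2])))
th=-115.5
for k in(0,30,60,90,112):
  a=np.radians(th-k);u=np.array([np.cos(a),np.sin(a)]);c=np.array([u[1],-u[0]])
  p=C[:2]+42*u-30*c;print(k,p,solve_ik([*p,79],[180,0,(th-k+270)]))
E
```

```text
[561.96786534 -40.00543604  94.        ] 41.301853962978285 -117.43911778457141
167.4 57
137.2 58
106.8 58
76.9 58
46.9 58
17.3 58
-162.3 57
-131.7 58
-71.3 58
0 [589.99609246 -54.17391485] [-12.03145508  18.42171969 102.86670328   0.          58.71157703
 -76.53145508]
30 [563.37888719 -51.86284761] [-12.36689747  15.55736682 106.59136366   0.          57.85126952
 -46.86689747]
60 [541.48324486 -36.55280203] [-1.12726023e+01  1.30482676e+01  1.09744293e+02 -2.54444375e-14
  5.72074393e+01 -1.57726023e+01]
90 [530.17608515 -12.34609246] [-8.91893146e+00  1.16796143e+01  1.11419400e+02 -2.54444375e-14
  5.69009857e+01  1.65810685e+01]
112 [530.50689118   7.34794192] [-6.78797525e+00  1.17060309e+01  1.11387373e+02 -2.54444375e-14
  5.69065963e+01  4.07120248e+01]
```

```bash
cat >> h.py <<'E'
C=np.array([581,-3.35]);TH0=-117.4
def pose(th,z=80,off=16.,r=42.):
    a=np.radians(th);u=np.array([np.cos(a),np.sin(a)]);c=np.array([u[1],-u[0]])
    return [*(C+r*u-off*c),z],[180,0,th+270],c
def step(th,speed=40):
    p,r,c=pose(th);move_l(p,r,speed);o=get_obs();return o,-float(np.dot(o['wrist_force'][:2],c))
def push(start,stop,limit,d=2.):
    """advance until the load has come and gone (wheel jumped), at most to limit; returns last angle"""
    th=start;peak=0;base=None;log=[]
    while th-d>=limit:
        th-=d;o,f=step(th)
        base=f if base is None else base
        log.append((round(th-TH0,1),round(f-base,1),round(o['t'],2)));peak=max(peak,f-base)
        if peak>3 and f-base<1.2 and th<=stop: break
    print(log);return th
E
python3 - <<'E'
from h import *
p,r,c=pose(TH0+20,130);goto(p,r);p[2]=80;move_l(p,r,120);print(get_obs()['t'])
th=push(TH0+20,TH0-12,TH0-24);wait(1.2)
o=get_obs();T=wcam();im=get_image('wrist');save(im,'w2');save(get_image('top')[150:300,240:420],'t2s')
print(o['t'],th-TH0,o['tcp_pos'],o['wrist_force'])
E
```

```text
5.9667
[(18.0, 0.0, 6.22), (16.0, -0.5, 6.47), (14.0, -0.6, 6.72), (12.0, 0.2, 6.97), (10.0, -0.3, 7.22), (8.0, 0.4, 7.47), (6.0, -0.7, 7.72), (4.0, 0.6, 7.97), (2.0, 0.1, 8.22), (0.0, -0.3, 8.47), (-2.0, 1.6, 8.72), (-4.0, 4.6, 8.97), (-6.0, 3.5, 9.22), (-8.0, 1.4, 9.47), (-10.0, 1.1, 9.72), (-12.0, 0.0, 9.97)]
11.1667 -12.0 [566.71083767 -45.95787997  80.00894516] [-0.5260034   0.26354109 -0.1679495 ]
```

View pics/w2.png

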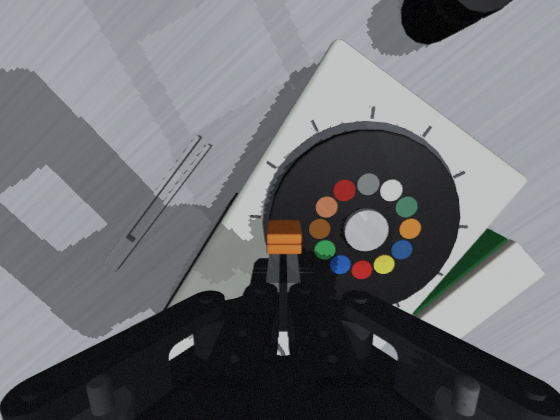

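The post shows at about (284,242), directly ahead of the fingertip. I'll compute its angle to see whether it has jumped.

```bash
cat >> h.py <<'E'
def postang(im,T):
    """post angle from the bright orange top face (z=94), searched near its ring"""
    m=cv2.inRange(cv2.cvtColor(im,cv2.COLOR_RGB2HSV),(4,140,140),(20,255,255))
    n,l,s,c=cv2.connectedComponentsWithStats(m);out=[]
    for i in range(1,n):
        if s[i,4]<30: continue
        d=wplane(c[i],T,94)[:2]-C
        if 34<np.hypot(*d)<50: out.append((s[i,4],[round(float(x),1) for x in c[i]],round(float(np.hypot(*d)),1),round(float((np.degrees(np.arctan2(d[1],d[0]))-TH0+180)%360-180),1)))
    return out
E
python3 - <<'E'
from h import *
T=wcam();print(postang(get_image('wrist'),T))
im=cv2.cvtColor(cv2.imread('pics/wrist1.png'),cv2.COLOR_BGR2RGB);print(postang(im,np.load('T1.npy')))
E
```

```text
[(np.int32(655), [283.8, 243.5], 41.9, -12.8)]
[]
```

The post is at -12.8°, still against the finger, so it hasn't jumped. I'll keep pushing and use the measured post angle to decide when to stop.

```bash
cat >> h.py <<'E'
def pa():
    T=wcam();r=postang(get_image('wrist'),T);return max(r)[3] if r else None
def click(th,k,lim=-24):
    """push on from finger angle th until the post is seen to have jumped into stop k; then rest"""
    log=[];a=None;n=0
    while th-1.5>=TH0-30*(k-1)+lim:
        th-=1.5;o,f=step(th);d=th-TH0+30*(k-1)
        if d>-10: log.append((round(d,1),round(f,1)));continue
        a=pa();log.append((round(d,1),round(f,1),a))
        if a is not None and min((a-x for x in(0,360,-360)),key=lambda v:abs(v+30*k))<-30*k+7: break
    t=get_obs()['t'];wait(1.2);print(log,'\nsettled',k,pa(),'t',t,get_obs()['t']);return th
E
python3 - <<'E'
from h import *
th=click(TH0-12,1);print(th-TH0)
E
```

```text
[(-13.5, 0.3, -12.8), (-15.0, -0.7, -14.6), (-16.5, 0.8, -16.7), (-18.0, -0.5, -19.0), (-19.5, -1.1, -30.6)] 
settled 1 -30.7 t 12.8167 14.0667
-19.5
```

```bash
python3 - <<'E'
from h import *
th=click(TH0-19.5,2);print(th-TH0)
E
```

```text
[(9.0, 0.1), (7.5, -0.1), (6.0, 0.6), (4.5, 0.3), (3.0, 0.0), (1.5, 0.5), (0.0, -0.8), (-1.5, -0.4), (-3.0, 2.8), (-4.5, 4.8), (-6.0, 4.2), (-7.5, 2.1), (-9.0, 0.9), (-10.5, 2.3, -40.9), (-12.0, 0.9, -42.2), (-13.5, 0.1, -43.6), (-15.0, 0.7, -48.7), (-16.5, 0.4, -50.8), (-18.0, 0.1, -48.3), (-19.5, -0.1, -60.7)] 
settled 2 -60.9 t 19.4167 20.6667
-49.5
```

```bash
python3 - <<'E'
from h import *
th=click(TH0-49.5,3);print(th-TH0)
E
```

```text
[(9.0, 0.5), (7.5, 0.4), (6.0, 0.7), (4.5, -0.5), (3.0, 0.0), (1.5, -0.9), (0.0, 1.3), (-1.5, -0.5), (-3.0, 4.0), (-4.5, 4.7), (-6.0, 3.0), (-7.5, 1.9), (-9.0, 0.4), (-10.5, 0.2, -70.9), (-12.0, 0.3, -75.7), (-13.5, 0.4, -70.8), (-15.0, 0.1, -79.5), (-16.5, -0.4, -80.9), (-18.0, -1.2, -79.6), (-19.5, -0.2, -91.0)] 
settled 3 -91.0 t 26.0167 27.2667
-79.5
```

Next is the fourth click. Then I back off along the arc, lift clear and look.

```bash
python3 - <<'E'
from h import *
th=click(TH0-79.5,4);print(th-TH0)
step(th+6);p,r,c=pose(th+6);p[2]=230;move_l(p,r,200)
print('after lift',pa())
goto([400,-330,260],[180,0,90]);wait(.3)
save(cv2.resize(get_image('top')[150:300,240:420],(720,600)),'t3')
for n,z in(('slide_box',33),('objective_case',60),('spare_filter',68),('sample_jar',50)):
    r=spot_in(n,'top')[:1];print(n,[np.round(x['extent']) for x in r])
print(get_obs()['t'])
E
```

```text
[(9.0, -0.3), (7.5, -1.0), (6.0, 0.7), (4.5, 0.7), (3.0, 0.4), (1.5, 0.1), (0.0, -0.2), (-1.5, 1.9), (-3.0, 5.7), (-4.5, 4.6), (-6.0, 2.0), (-7.5, 1.3), (-9.0, 1.5), (-10.5, -0.3, -101.8), (-12.0, -0.4, -103.2), (-13.5, 0.3, -104.8), (-15.0, -0.5, -107.0), (-16.5, -0.1, -108.9), (-18.0, 0.3, -109.7), (-19.5, 0.4, -121.2)] 
settled 4 -121.2 t 32.6167 33.8667
-109.5
after lift -120.8
slide_box [array([299., 187.,  31.,  20.])]
objective_case [array([273., 248.,  15.,  12.])]
spare_filter [array([353., 215.,  13.,  18.])]
sample_jar [array([385., 191.,  17.,  16.])]
37.0167
```

View pics/t3.png

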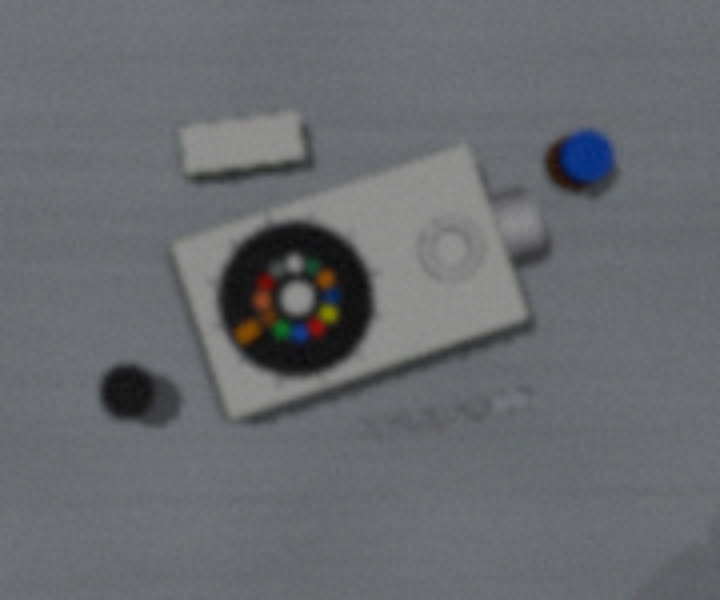

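The post has moved from (355,324) to (247,331) in the enlarged top view, a clockwise turn of about 120°. Everything else is where it was and the hand is clear.

```bash
python3 -c "
from station import *
print(sign_off())"
```

```text
the job is handed in; nothing more can be done
None
```

The filter wheel was stepped four clicks clockwise (about 120° by camera) with at least a 1.2 s stop at each; the hand is clear, nothing else appears moved in the top view, and the job was handed in at about 37 s.

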